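# Lift a sprung mousetrap with the kitchen tongs

### The arm

A 7-joint arm with a two-finger parallel gripper is mounted at the origin on the work surface. World frame = base frame: x ahead of the robot, y to its left, z up, the work surface at z = 0. Lengths are in m, angles in rad, forces in N, time in s.
With the tool pointing down it reaches from about 0.4 to 0.875 m from the base axis. Payload 4.4 kg.
Tool frame: the origin (TCP) lies on the centre line of the jaws, within the pads' length; the fingertips stand 19 mm ahead of it and the grasp point (between the pads) is the TCP (env.tips_ahead is the distance from the TCP to the fingertips, in m); z points along the fingers, y is the line along which they close (so a half turn about z gives the same grasp; the last joint's range is limited). The gripper opens to 85 mm and grips with 20 to 120 N. Pads are 22 mm wide; open, the fingers measure 114 mm over their backs; the gripper's body (76 mm by 85 mm) begins 54 mm behind the grasp point. The pads swing forward as they close: fully open they stand 13 mm farther back than shut.
Start: joints at [1.133, 0.628, 0.038, 1.517, -0.027, 0.996, -0.02], TCP at [0.236, -0.606, 0.25] pointing down, gripper open.
Joint ranges: [-3.06, 3.06], [-0.37, 2.12], [-1.25, 1.32], [0.18, 2.47], [-1.1, 4.24], [0.23, 1.98], [-2.94, 2.94]. Speed limits (rad/s): [2.57, 2.57, 3.14, 3.14, 3.14, 3.14, 3.14].

### API

Orientations are given as [roll, pitch, yaw] about the fixed x, y, z axes, in that order (R = Rz(yaw) Ry(pitch) Rx(roll)).
In Python, from bench import env, cams gives the robot as it stands.
- The arm moves only by the tool arm_command, never from a script. Its argument "rows" is a list that holds one entry, the list of rows, each a list of 7 numbers: the turn, a rotation vector about the tool's x, y, z in units of 5 degrees (1.0 is 5 degrees), then the shift along the tool's x, y, z in units of 25 mm (1.0 is 25 mm), then the opening, from 0 (shut) to 1 (fully open). A call has 1 to 8 rows; each row shifts and turns the commanded pose from where the row before left it, along the tool's axes as they then stand; what a row does not reach is not made up. A row lasts 1/12 s, in which the tool goes at most 41.7 mm and 7.16 degrees, less where a joint would pass 70% of its speed; a pose out of reach is approached as far as the arm can. A call is refused whole if a number of a shift passes 1 or a number of a turn 1, either way. A call with a gripper value outside its range is refused whole. The fingers move at their own pace and stop on an object; "squeeze" is the grip in N (left out, the last holds). Time passes only in rows, so rows that do not move let the fingers close. It gives the time, the measured TCP pose, the force, the opening and the grip force at its end, in the units of the state.
- env.get_obs(): the state, without advancing time (a new reading comes with each control period).
- cams.camera(name): name is "side" or "top"; returns the picture (480x640x3 uint8, blue, green, red); there is no depth.
- cams.camera_params(name): a dict with "vertical_fov" (degrees; the focal length in pixels is half the picture's height over the tangent of half this angle, whatever the lens; pixels are square), "cx", "cy" (the principal point, pixels), "rvec" (rotation vector, rad) and "tvec" (3), from world to camera coordinates, as OpenCV has them. Camera axes: x right, y down, z forward; pixel columns grow to the right and rows downward; lengths in m; the calibration is good to about 2 mm. A picture is of the moment at which its call begins. camera_params takes no time and is no camera call.
- env.finish_job(): hands the job in; it is judged then, once.
The state is a dict: "time_s": time; "joints": joint angles; "dq": joint speeds; "joint_torque": joint torques, N m; "eef_pos": TCP position; "tool_rot": TCP orientation; "force": force on the tool from outside, world axes, zero at the start; "moment": the same for the moment, N m; "width": finger opening in m; "grasp_force": force on a finger pad.
Only numpy, scipy, OpenCV 4.12 (cv2) and the standard library are available. Lean on these libraries where they do the work, as an engineer would, in place of code of your own. Each camera call takes 0.05 s, during which the arm holds its last target. There are 200 camera calls.

### The job

Clear the sprung mousetrap in this under-sink cupboard without putting a finger on it. First take the steel guard off the trap and hang it astride the cloth rail, legs down either side of the bar, and let go of it; then pick up the kitchen tongs, close their jaws on the trap and lift it. Finish still holding: the trap gripped in the tongs, roughly level, well up off the mat (at least 10 cm) and touching nothing else, with the other things in the cupboard left where they are.

Things in the scene. Friction and masses are not known exactly. Their poses are not given: they have to be found in the camera images.
- trap: sprung wooden mousetrap lying flat on the mat under the guard: wooden base 98 mm long (x), 46 wide (y), 9 thick, low steel wirework on top (14 mm high in all, narrower than the base); 25 to 50 g. Origin: centre of the underside; z up. The mat's top, on which everything stands, is 3 mm above the work surface (z = 0.003)
- guard: trap guard of bare folded steel, an upside-down U standing over the trap: 120 mm long (x), 60 wide over its walls (y), 56 high, sheet 3 mm thick, ends open; its roof is two 26 mm straps across the ends with a 68 mm window between them. About 140 g. Origin: centre of its underside, z up. It can be gripped across its width from above, beside the window
- guard_roof (a point): point in the middle of the guard, level with the underside of its roof straps, 53 mm above its origin
- rail: cloth rail: one bent chromed rod of 12 mm diameter on two round feet (44 mm), screwed down. Its level bar runs along its x, 260 mm between the uprights, bar top 130 mm above the origin. Origin: on the mat midway between the uprights. A guard astride the bar has its roof straps resting on the bar's top and its length along the bar
- rail_mid (a point): middle of the bar, on its top line
- tongs: steel kitchen tongs lying flat, pivot and pull ring to the rear (-x), jaws ahead (+x), 240 mm long; the arms are strips 22 mm high (z) that swing level about an upright pivot. Origin: on the centre line and underside, 85 mm ahead of the pivot, in the middle of the arms' 65 mm straight part: grip them here, across y; they are 57 mm wide over the outsides when open. About 100 g
- tongs_jaws (a point): point midway between the jaws, 99 mm ahead of the tongs' origin, at half their height (11 mm). The jaws' flat inner faces are 42 mm long (x) about it and 22 mm high. Sprung open they stand 84 mm apart; with the fingers 50 mm apart on the arms, about 70 mm; with the fingers 40 mm apart, 46 to 47 mm and parallel
- tongs_left (a joint): angle (rad) by which each tongs arm has been squeezed in: 0 fully open (a spring holds them there and pushes back with about 5 N on each finger, enough to carry them half open), 0.10 when the jaws are 46 to 47 mm apart, 0.22 the stop
- ubend: bystander: spare grey plastic U-bend with two ribbed nuts, lying flat, about 130 x 140 x 51 mm
- soap_dish: bystander: green ceramic soap dish, 105 (x) x 66 (y) x 24 mm
- jug: bystander: orange plastic jug, 116 mm across, 150 mm high, handle to its +y
- bottle_brush: bystander: stiff white nylon bottle brush lying along its x, about 290 mm long, head 47 mm across at its +x end
- cleaner: bystander: white plastic bottle, 72 mm across, 190 mm high
- tin: bystander: tin, 72 mm across, 130 mm high
- sink_plug: bystander: black rubber sink plug with a steel ring, 54 mm across, 24 mm high

How it is judged:
By the outcome, as a careful person would: the job done as asked, in the order asked, and still so for the second after the job is handed in, while the arm keeps its last pose, push and grip.
It also fails if it takes over 58 s, if anything falls off the work surface, if the arm or the gripper's body presses on something with over 40 N, if the wrist force passes 120 N, or if a joint passes its speed limit or range.

## Working session

There is one attempt and no reset: what is moved stays moved. The work goes in short steps, Python scripts to look and compute and a tool call to move; the robot and the scene stay as the last step left them, time stands still between calls to the robot, and variables do not carry over. Pictures are saved under pics/ and viewed, at most 10 in all, crops included, and the job is handed in when it is done.

Besides the shell and the picture viewer there is one more tool, called after "Request:" as name(argument=value, ...), one argument or row to a line, values as JSON. arm_command: Moves the arm, as the interface text tells. Its arguments: {"type":"object","properties":{"rows":{"type":"array","items":{"type":"array","items":{"type":"array","items":{"type":"number"}}}},"squeeze":{"type":"number"}},"required":["rows"]}

```bash
mkdir -p pics; ls
python3 - <<'E'
from bench import env,cams
import cv2
for n in("top","side"):
    cv2.imwrite(f"pics/{n}0.png",cams.camera(n)); print(n,cams.camera_params(n))
o=env.get_obs();print(o)
E
```

```text
pics
top {'vertical_fov': 46.832477477889, 'cx': 325.7260584260275, 'cy': 239.8834264627882, 'rvec': array([ 2.1049211 , -2.15106837,  0.21782928]), 'tvec': array([0.01130287, 0.60922928, 1.35921123])}
side {'vertical_fov': 48.674156790005824, 'cx': 320.352215421302, 'cy': 234.70428589393944, 'rvec': array([ 2.21878922, -0.14303793,  0.07815819]), 'tvec': array([-0.58619587,  0.13162199,  1.19570467])}
{'time_s': 0.1, 'joints': array([ 1.1331803 ,  0.6292743 ,  0.03845685,  1.51823508, -0.02701104,
        0.99629792, -0.02000904]), 'dq': array([-0.00018506, -0.00238634,  0.00076784, -0.00349054, -0.00011335,
        0.00091197,  0.00054723]), 'joint_torque': array([ 2.30898841e-03, -5.64543128e+01,  1.23027977e+00, -1.93979323e+01,
        1.13264448e-02,  5.41772519e-03,  3.37443294e-05]), 'eef_pos': array([ 0.23599031, -0.60509858,  0.24947837]), 'tool_rot': array([-3.13989630e+00,  1.53221414e-05,  3.71791956e-01]), 'force': array([-0.4924134 ,  0.23097272, -0.21294095]), 'moment': array([ 0.00059039, -0.04893348,  0.01442996]), 'grasp_force': 0.0, 'width': 0.08534680151281591}
```

View pics/top0.png

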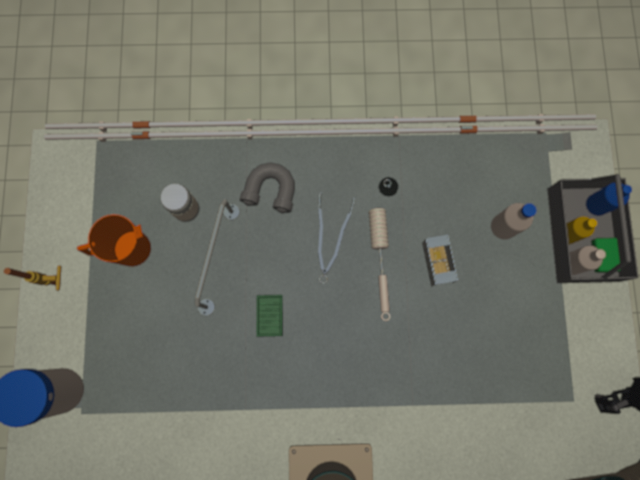

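View pics/side0.png

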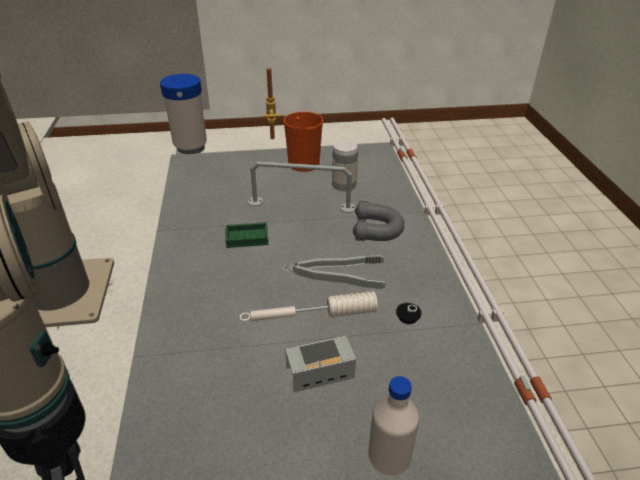

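The top view shows the guard at about (441,260), tongs pivot at (323,272) with jaw tips at (320,195)/(353,200), and the rail bar from (222,206) to (200,300). Next I'll enlarge these for accurate pixels.

```bash
cat > h.py <<'E'
import numpy as np,cv2
from bench import env,cams
from scipy.spatial.transform import Rotation as Ro
def cam(n):
    p=cams.camera_params(n);f=240/np.tan(np.radians(p['vertical_fov'])/2)
    return np.array([[f,0,p['cx']],[0,f,p['cy']],[0,0,1]]),p['rvec'],p['tvec']
def back(n,uv,z):
    K,r,t=cam(n);R=cv2.Rodrigues(r)[0]
    d=R.T@np.linalg.inv(K)@np.array([*uv,1.]);c=-R.T@t
    return c+d*(z-c[2])/d[2]
def proj(n,P):
    K,r,t=cam(n);return cv2.projectPoints(np.array(P,float).reshape(-1,1,3),r,t,K,None)[0].reshape(-1,2)
def crop(im,x,y,w,h,s):
    c=cv2.resize(im[y:y+h,x:x+w],None,fx=s,fy=s,interpolation=cv2.INTER_CUBIC)
    for i in range(0,w,10):cv2.putText(c,str(x+i) if i%20==0 else '',(i*s,8),0,.33,(0,255,255));cv2.line(c,(i*s,10),(i*s,14),(0,255,255))
    for j in range(0,h,10):cv2.putText(c,str(y+j) if j%20==0 else '',(0,j*s+4),0,.33,(0,255,255));cv2.line(c,(22,j*s),(26,j*s),(0,255,255))
    return c
E
python3 - <<'E'
from h import *
a=cv2.imread('pics/top0.png');b=cv2.imread('pics/side0.png')
L=np.hstack([crop(a,415,225,50,70,5),crop(a,310,185,50,100,3)[:300].copy() if 0 else cv2.copyMakeBorder(crop(a,310,185,50,100,3),0,50,0,0,0)])
L=np.hstack([crop(a,415,225,50,75,4),crop(a,310,185,50,75,4),crop(a,190,195,50,75,4),crop(a,190,250,50,75,4)])
M=np.hstack([crop(b,275,330,100,75,4),crop(b,280,245,100,75,4)]) 
M=M[:300,:800]
cv2.imwrite('pics/c1.png',np.vstack([L,M]))
E
```

```text
(no output)
```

View pics/c1.png

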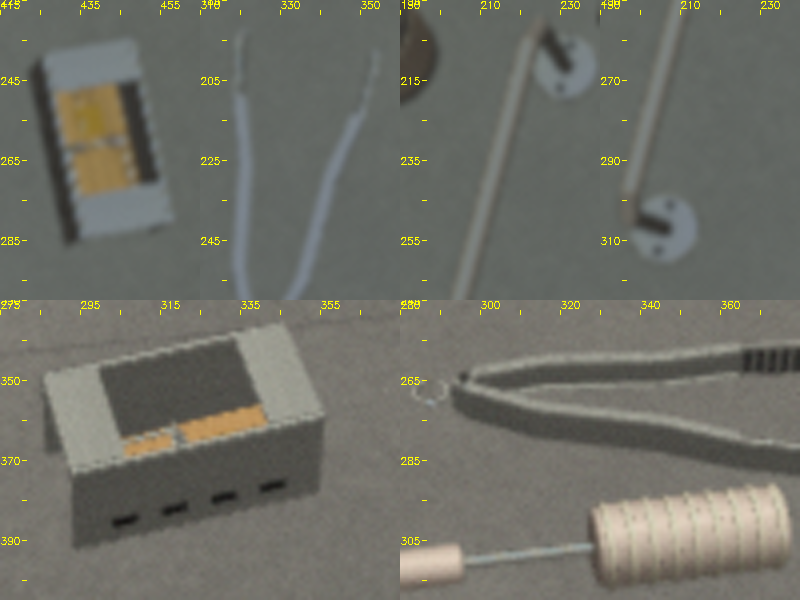

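The crops show roof corners of the guard (top: 426,238 / 449,235 / 458,279.5 / 435,285), rail feet at (231,211), (206,307), and the tongs' arm outlines. I'll fit the poses from these.

```bash
cat > fit.py <<'E'
from h import *
from scipy.optimize import least_squares
def W(p,pts):
    c,s=np.cos(p[2]),np.sin(p[2]);q=np.array(pts,float)
    return np.c_[p[0]+c*q[:,0]-s*q[:,1],p[1]+s*q[:,0]+c*q[:,1],q[:,2]+.003]
def fit(obs,x0):
    # obs: list (cam, local pts, pixels)
    f=lambda p:np.concatenate([(proj(n,W(p,l))-np.array(u)).ravel() for n,l,u in obs])
    r=least_squares(f,x0,x_scale=[.01,.01,.1]);return r.x,np.round(r.fun.reshape(-1,2),1)
E
python3 - <<'E'
from fit import *
c=lambda x,y,z=.056:[x*.06,y*.03,z]
# guard corner identification: try both
tp=[(426,238),(448.7,235),(458,279.5),(435,285)]
P=[back('top',u,.059) for u in tp];print('guardcorners',np.round(P,3))
# image right = -y , up = +x
for yaw in(0.2,):
  g,r=fit([('top',[c(1,1),c(1,-1),c(-1,-1),c(-1,1)],tp),('side',[c(-1,1),c(1,1),c(1,-1),c(-1,-1),c(-1,-1,0),c(1,-1,0)],[(286.2,349.5),(345.7,336.2),(356.2,359),(292.5,373),(293.7,392),(355.5,377.5)])],[P[0][0]-.05,P[0][1]-.03,yaw]);print('guard',g,r.tolist())
F=[back('top',u,.007) for u in[(231,211),(205.75,307)]];F2=[back('side',u,.007) for u in[(348,208),(255,201)]];print('feet',np.round(F,4),np.round(F2,4))
d=F[1]-F[0];print(np.linalg.norm(d))
B=[back('top',u,.133) for u in[(224,204),(197.5,303.75)]];print('bar',np.round(B,4))
B=[back('side',u,.133) for u in[(256,162),(350,169)]];print('bar',np.round(B,4))
for n,u in[('top',(323.3,271)),('top',(320.5,193)),('top',(353.75,198)),('top',(320,209)),('top',(349.5,214)),('side',(295.75,264.5))]:print('tongs',n,u,np.round(back(n,u,.025),4))
print(np.round(back('top',(388,186),.02),3),'plug',np.round(back('top',(378,228),.03),3),np.round(back('top',(386,317),.01),3),'brush', np.round(back('top',(269,316),.02),3),'dish',np.round(back('top',(268,186),.03),3),'ubend',np.round(back('top',(175,195),.13),3),'tin',np.round(back('top',(517,217),.15),3),'cleaner')
E
```

```text
guardcorners [[ 0.609 -0.259  0.059]
 [ 0.615 -0.318  0.059]
 [ 0.5   -0.334  0.059]
 [ 0.488 -0.275  0.059]]
guard [ 0.55250136 -0.29592035  0.14530656] [[-0.5, 0.5], [-0.4, -0.3], [0.2, 1.1], [0.0, -0.5], [-0.6, -1.1], [0.7, -0.8], [0.3, 0.2], [0.5, 0.5], [0.1, 0.7], [-0.4, 0.9]]
feet [[0.7029 0.2485 0.007 ]
 [0.4489 0.3113 0.007 ]] [[0.7002 0.244  0.007 ]
 [0.4479 0.3101 0.007 ]]
0.2615938699431985
bar [[0.6893 0.2459 0.133 ]
 [0.4477 0.3055 0.133 ]]
bar [[0.4591 0.3055 0.133 ]
 [0.6999 0.2392 0.133 ]]
tongs top (323.3, 271) [0.5338 0.0057 0.025 ]
tongs top (320.5, 193) [0.743  0.0086 0.025 ]
tongs top (353.75, 198) [ 0.7275 -0.0795  0.025 ]
tongs top (320, 209) [0.6992 0.0108 0.025 ]
tongs top (349.5, 214) [ 0.684  -0.0669  0.025 ]
tongs side (295.75, 264.5) [0.5336 0.0032 0.025 ]
[ 0.76  -0.173  0.02 ] plug [ 0.644 -0.14   0.03 ] [ 0.413 -0.154  0.01 ] brush [0.422 0.147 0.02 ] dish [0.763 0.148 0.03 ] ubend [0.715 0.367 0.13 ] tin [ 0.639 -0.464  0.15 ] cleaner
```

```bash
cat > plan.py <<'E'
from h import *
import sys,math
def plan(x,y,z,yaw,p=None):
    o=env.get_obs()
    p0=o['eef_pos'] if p is None else np.array(p[:3]); R0=Ro.from_euler('xyz',o['tool_rot'] if p is None else [np.pi,0,p[3]])
    R1=Ro.from_euler('xyz',[np.pi,0,yaw]);v=(R0.inv()*R1).as_rotvec();d=np.array([x,y,z])-p0
    n=max(1,math.ceil(max(np.linalg.norm(d)/.025,np.degrees(np.linalg.norm(v))/5)-.05))
    R=R0;print('rows',n,'from',np.round(p0,4),'shift total',np.round(d,4))
    for i in range(n):
        s=R.inv().apply(d/n)/.025; R=R*Ro.from_rotvec(v/n)
        print(np.round(np.r_[np.degrees(v/n)/5,s],2).tolist())
if __name__=='__main__':
    a=list(map(float,sys.argv[1:]));plan(*a[:4],p=a[4:] or None)
E
python3 plan.py .5525 -.296 .16 .147
```

```text
rows 19 from [ 0.236  -0.6051  0.2495] shift total [ 0.3165  0.3091 -0.0895]
[-0.0, 0.0, 0.14, 0.86, -0.36, 0.19]
[-0.0, 0.0, 0.14, 0.85, -0.37, 0.19]
[-0.0, 0.0, 0.14, 0.85, -0.38, 0.19]
[-0.0, 0.0, 0.14, 0.84, -0.39, 0.19]
[-0.0, 0.0, 0.14, 0.84, -0.4, 0.19]
[-0.0, 0.0, 0.14, 0.83, -0.41, 0.19]
[-0.0, 0.0, 0.14, 0.83, -0.42, 0.19]
[-0.0, 0.0, 0.14, 0.82, -0.43, 0.19]
[-0.0, 0.0, 0.14, 0.82, -0.44, 0.19]
[-0.0, 0.0, 0.14, 0.81, -0.45, 0.19]
[-0.0, 0.0, 0.14, 0.81, -0.46, 0.19]
[-0.0, 0.0, 0.14, 0.8, -0.47, 0.19]
[-0.0, 0.0, 0.14, 0.8, -0.48, 0.19]
[-0.0, 0.0, 0.14, 0.79, -0.49, 0.19]
[-0.0, 0.0, 0.14, 0.79, -0.5, 0.19]
[-0.0, 0.0, 0.14, 0.78, -0.51, 0.19]
[-0.0, 0.0, 0.14, 0.77, -0.52, 0.19]
[-0.0, 0.0, 0.14, 0.77, -0.53, 0.19]
[-0.0, 0.0, 0.14, 0.76, -0.54, 0.19]
```

Request:
arm_command(
  rows=[
    [[0,0,0.14,0.85,-0.37,0.19,1],[0,0,0.14,0.85,-0.37,0.19,1],[0,0,0.14,0.85,-0.38,0.19,1],[0,0,0.14,0.84,-0.39,0.19,1],[0,0,0.14,0.84,-0.4,0.19,1],[0,0,0.14,0.83,-0.41,0.19,1],[0,0,0.14,0.83,-0.42,0.19,1],[0,0,0.14,0.82,-0.43,0.19,1]],
  ],
  squeeze=30,
)

```text
time_s: 0.77
eef_pos: [0.3699, -0.4753, 0.2117]
tool_rot: [-3.141, 0.0, 0.273]
force: [0.6, 0.5, 0.4]
width: 0.0853
grasp_force: 0.0
```

Request:
arm_command(
  rows=[
    [[0,0,0.14,0.82,-0.44,0.19,1],[0,0,0.14,0.81,-0.45,0.19,1],[0,0,0.14,0.81,-0.46,0.19,1],[0,0,0.14,0.8,-0.47,0.19,1],[0,0,0.14,0.8,-0.48,0.19,1],[0,0,0.14,0.79,-0.49,0.19,1],[0,0,0.14,0.79,-0.5,0.19,1],[0,0,0.14,0.78,-0.51,0.19,1]],
  ],
)

```text
time_s: 1.43
eef_pos: [0.5039, -0.3461, 0.1737]
tool_rot: [-3.141, 0.001, 0.176]
force: [0.1, 0.0, -0.1]
width: 0.0856
grasp_force: 0.0
```

Request:
arm_command(
  rows=[
    [[0,0,0.14,0.77,-0.52,0.19,1],[0,0,0.14,0.77,-0.53,0.19,1],[0,0,0.14,0.76,-0.54,0.19,1],[0,0,0,0,0,0,1],[0,0,0,0,0,0,1]],
  ],
)

```text
time_s: 1.85
eef_pos: [0.5543, -0.2966, 0.1592]
tool_rot: [-3.14, 0.001, 0.143]
force: [0.0, -0.5, 0.7]
width: 0.0856
grasp_force: 0.0
```

```bash
python3 plan.py .5525 -.296 .038 .147
```

```text
rows 5 from [ 0.5543 -0.2966  0.1592] shift total [-0.0018  0.0006 -0.1212]
[-0.0, 0.0, -0.01, -0.01, -0.01, 0.97]
[-0.0, 0.0, -0.01, -0.01, -0.01, 0.97]
[-0.0, 0.0, -0.01, -0.01, -0.01, 0.97]
[-0.0, 0.0, -0.01, -0.01, -0.01, 0.97]
[-0.0, 0.0, -0.01, -0.01, -0.01, 0.97]
```

Request:
arm_command(
  rows=[
    [[0,0,0,-0.02,0,0.97,1],[0,0,0,-0.02,0,0.97,1],[0,0,0,-0.02,0,0.97,1],[0,0,0,-0.01,0,0.97,1],[0,0,0,0,0,0.6,1],[0,0,0,0,0,0.37,1],[0,0,0,0,0,0,1]],
  ],
)

```text
time_s: 2.43
eef_pos: [0.5497, -0.2994, 0.0369]
tool_rot: [-3.14, 0.004, 0.138]
force: [0.2, 0.8, -0.4]
width: 0.0854
grasp_force: 0.0
```

Request:
arm_command(
  rows=[
    [[0,0,0,0,0,0,0.7],[0,0,0,0,0,0,0.65],[0,0,0,0,0,0,0.5],[0,0,0,0,0,0,0.4],[0,0,0,0,0,0,0.4],[0,0,0,0,0,0,0.4],[0,0,0,0,0,0,0.4],[0,0,0,0,0,0,0.4]],
  ],
)

```text
time_s: 3.1
eef_pos: [0.5527, -0.2993, 0.0403]
tool_rot: [3.14, -0.002, 0.14]
force: [-0.5, -0.0, 7.5]
width: 0.0599
grasp_force: 33.8
```

Request:
arm_command(
  rows=[
    [[0,0,0,0,0,-0.5,0.4],[0,0,0,0,0,-0.8,0.4],[0,0,0,0,0,-1,0.4],[0,0,0,0,0,-1,0.4],[0,0,0,0,0,-1,0.4],[0,0,0,0,0,-1,0.4],[0,0,0,0,0,-1,0.4],[0,0,0,0,0,-1,0.4]],
  ],
)

```text
time_s: 3.77
eef_pos: [0.5515, -0.2987, 0.2234]
tool_rot: [3.141, -0.0, 0.14]
force: [0.3, 0.0, -0.9]
width: 0.0597
grasp_force: 33.0
```

```bash
python3 plan.py .575 .276 .225 -.25
```

```text
rows 23 from [ 0.5515 -0.2987  0.2234] shift total [0.0235 0.5747 0.0016]
[0.0, -0.0, 0.19, 0.18, -0.98, -0.0]
[0.0, -0.0, 0.19, 0.16, -0.99, -0.0]
[0.0, -0.0, 0.19, 0.15, -0.99, -0.0]
[0.0, -0.0, 0.19, 0.13, -0.99, -0.0]
[0.0, -0.0, 0.19, 0.11, -0.99, -0.0]
[0.0, -0.0, 0.19, 0.1, -1.0, -0.0]
[0.0, -0.0, 0.19, 0.08, -1.0, -0.0]
[0.0, -0.0, 0.19, 0.06, -1.0, -0.0]
[0.0, -0.0, 0.19, 0.04, -1.0, -0.0]
[0.0, -0.0, 0.19, 0.03, -1.0, -0.0]
[0.0, -0.0, 0.19, 0.01, -1.0, -0.0]
[0.0, -0.0, 0.19, -0.01, -1.0, -0.0]
[0.0, -0.0, 0.19, -0.02, -1.0, -0.0]
[0.0, -0.0, 0.19, -0.04, -1.0, -0.0]
[0.0, -0.0, 0.19, -0.06, -1.0, -0.0]
[0.0, -0.0, 0.19, -0.07, -1.0, -0.0]
[0.0, -0.0, 0.19, -0.09, -1.0, -0.0]
[0.0, -0.0, 0.19, -0.11, -0.99, -0.0]
[0.0, -0.0, 0.19, -0.12, -0.99, -0.0]
[0.0, -0.0, 0.19, -0.14, -0.99, -0.0]
[0.0, -0.0, 0.19, -0.16, -0.99, -0.0]
[0.0, -0.0, 0.19, -0.17, -0.99, -0.0]
[0.0, -0.0, 0.19, -0.19, -0.98, -0.0]
```

Request:
arm_command(
  rows=[
    [[0,0,0.19,0.18,-0.98,0,0.4],[0,0,0.19,0.16,-0.99,0,0.4],[0,0,0.19,0.15,-0.99,0,0.4],[0,0,0.19,0.13,-0.99,0,0.4],[0,0,0.19,0.11,-0.99,0,0.4],[0,0,0.19,0.1,-1,0,0.4],[0,0,0.19,0.08,-1,0,0.4],[0,0,0.19,0.06,-1,0,0.4]],
  ],
)

```text
time_s: 4.43
eef_pos: [0.5596, -0.0977, 0.2221]
tool_rot: [3.142, -0.001, 0.006]
force: [0.1, 0.4, -1.8]
width: 0.0598
grasp_force: 33.1
```

Request:
arm_command(
  rows=[
    [[0,0,0.19,0.04,-1,0,0.4],[0,0,0.19,0.03,-1,0,0.4],[0,0,0.19,0.01,-1,0,0.4],[0,0,0.19,-0.01,-1,0,0.4],[0,0,0.19,-0.02,-1,0,0.4],[0,0,0.19,-0.04,-1,0,0.4],[0,0,0.19,-0.06,-1,0,0.4],[0,0,0.19,-0.07,-1,0,0.4]],
  ],
)

```text
time_s: 5.1
eef_pos: [0.5668, 0.1024, 0.2221]
tool_rot: [-3.141, -0.001, -0.126]
force: [0.3, 0.3, -1.5]
width: 0.0599
grasp_force: 33.1
```

Request:
arm_command(
  rows=[
    [[0,0,0.19,-0.09,-1,0,0.4],[0,0,0.19,-0.11,-1,0,0.4],[0,0,0.19,-0.12,-1,0,0.4],[0,0,0.19,-0.14,-1,0,0.4],[0,0,0.19,-0.16,-0.99,0,0.4],[0,0,0.19,-0.17,-0.99,0,0.4],[0,0,0.19,-0.19,-0.98,0,0.4],[0,0,0,0,0,0,0.4]],
  ],
)

```text
time_s: 5.77
eef_pos: [0.5719, 0.2847, 0.2217]
tool_rot: [-3.136, 0.001, -0.234]
force: [-0.0, 1.2, -1.7]
width: 0.06
grasp_force: 33.0
```

```bash
python3 plan.py .575 .276 .135 -.25;python3 - <<'E'
from h import *
a=cams.camera('top');b=cams.camera('side');cv2.imwrite('pics/t1.png',a);cv2.imwrite('pics/s1.png',b)
cv2.imwrite('pics/c2.png',np.vstack([np.hstack([crop(a,180,190,100,75,4),crop(a,410,225,100,75,4)]),np.hstack([crop(b,250,140,100,75,4),crop(b,275,335,100,75,4)])]))
E
```

```text
rows 4 from [0.5719 0.2847 0.2217] shift total [ 0.0031 -0.0087 -0.0867]
[-0.02, 0.0, 0.04, 0.05, 0.08, 0.87]
[-0.02, 0.0, 0.04, 0.05, 0.08, 0.87]
[-0.02, 0.0, 0.04, 0.05, 0.08, 0.87]
[-0.02, 0.0, 0.04, 0.05, 0.08, 0.87]
```

View pics/c2.png

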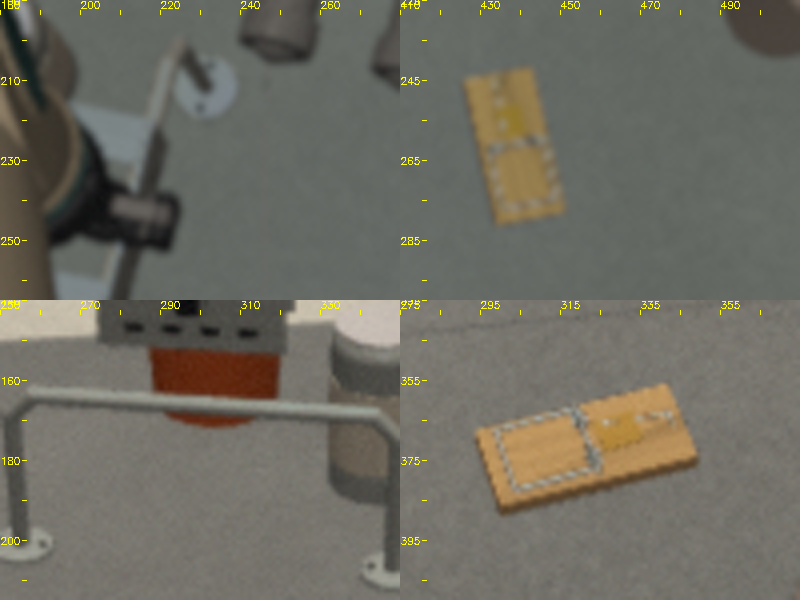

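The crops show the guard held above the bar. The trap is uncovered with its top-face corners at top (426,244.5), (443,242), (451,277.5), (434,281).

```bash
python3 - <<'E'
from fit import *
c=lambda x,y,z=.009:[x*.049,y*.023,z]
print('trap',fit([('top',[c(1,1),c(1,-1),c(-1,-1),c(-1,1)],[(426,244.5),(443,242),(451.2,277.5),(434.2,280.7)]),('side',[c(-1,1),c(1,1),c(1,-1),c(-1,-1)],[(294.2,367.5),(341.7,356),(349.2,374.2),(300,386.2)])],[.55,-.296,.147]))
A,B=back('top',(212,235),.13),back('top',(199.3,290),.13);print(A,B,'bar y at .572',A[1]+(B-A)[1]*(.572-A[0])/(B-A)[0],np.arctan2(*(A-B)[[1,0]]))
A,B=back('side',(270,164),.13),back('side',(330,167.5),.13);print(A,B,'bar y at .572',A[1]+(B-A)[1]*(.572-A[0])/(B-A)[0])
E
python3 plan.py .575 .276 .135 -.25
```

```text
trap (array([ 0.55451264, -0.29798546,  0.16121713]), array([[ 0. ,  0.4],
       [-0. , -0.2],
       [ 0.1,  0.6],
       [-0.1,  0.5],
       [-0.4, -0.2],
       [ 0.5, -0.2],
       [ 0.8, -0. ],
       [ 0.1,  0.2]]))
[0.61320074 0.27451873 0.13      ] [0.48038934 0.3025155  0.13      ] bar y at .572 0.28320388214607134 -0.20775921089470592
[0.49538206 0.29571213 0.13      ] [0.6502277  0.25825451 0.13      ] bar y at .572 0.27717802504747824
rows 4 from [0.5727 0.2783 0.2216] shift total [ 0.0023 -0.0023 -0.0866]
[-0.0, 0.0, 0.03, 0.03, 0.02, 0.87]
[-0.0, 0.0, 0.03, 0.03, 0.02, 0.87]
[-0.0, 0.0, 0.03, 0.03, 0.02, 0.87]
[-0.0, 0.0, 0.03, 0.03, 0.02, 0.87]
```

Request:
arm_command(
  rows=[
    [[0,0,0,0,0,0.8,0.4],[0,0,0,0,0,0.8,0.4],[0,0,0,0,0,0.8,0.4],[0,0,0,0,0,0.8,0.4],[0,0,0,0,0,0.5,0.4],[0,0,0,0,0,0.2,0.4],[0,0,0,0,0,0,0.4]],
  ],
)

```text
time_s: 6.45
eef_pos: [0.5729, 0.2757, 0.1231]
tool_rot: [3.14, 0.001, -0.243]
force: [-0.1, -0.2, -1.0]
width: 0.0595
grasp_force: 33.1
```

Request:
arm_command(
  rows=[
    [[0,0,0,0,0,0.06,0.4],[0,0,0,0,0,0.06,0.4],[0,0,0,0,0,0.06,0.4],[0,0,0,0,0,0,0.4]],
  ],
)

```text
time_s: 6.78
eef_pos: [0.5736, 0.277, 0.1199]
tool_rot: [-3.141, -0.001, -0.242]
force: [0.3, -0.2, -1.2]
width: 0.0594
grasp_force: 33.1
```

Request:
arm_command(
  rows=[
    [[0,0,0,0,0,0.06,0.4],[0,0,0,0,0,0.06,0.4],[0,0,0,0,0,0.06,0.4],[0,0,0,0,0,0,0.4]],
  ],
)

```text
time_s: 7.12
eef_pos: [0.5737, 0.2771, 0.1172]
tool_rot: [-3.14, -0.001, -0.242]
force: [-4.3, -1.1, 13.9]
width: 0.0597
grasp_force: 34.8
```

Run:
```python
from h import *
a=cams.camera('top');b=cams.camera('side')
cv2.imwrite('pics/c3.png',np.hstack([crop(b,230,130,200,110,4)]));o=env.get_obs();print(o['eef_pos'],o['force'])
```

```text
[0.57365446 0.27711957 0.11715254] [-3.55426608 -1.87486848 13.54245236]
```

View pics/c3.png

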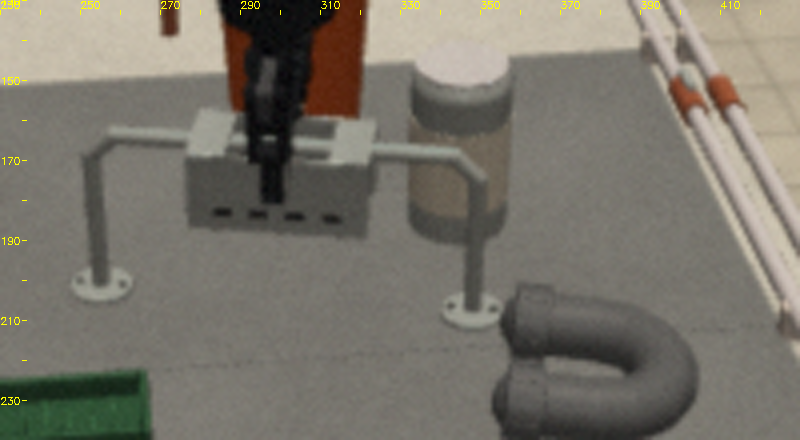

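The picture shows the guard astride the bar (roof straps at about (283,163) and (317,166)), legs on both sides. Now I release it.

Request:
arm_command(
  rows=[
    [[0,0,0,0,0,-0.05,0.4],[0,0,0,0,0,0,0.75],[0,0,0,0,0,0,0.8],[0,0,0,0,0,0,0.9],[0,0,0,0,0,0,1],[0,0,0,0,0,0,1],[0,0,0,0,0,0,1],[0,0,0,0,0,0,1]],
  ],
)

```text
time_s: 7.88
eef_pos: [0.5733, 0.2769, 0.1159]
tool_rot: [3.141, 0.0, -0.242]
force: [0.2, 0.2, -0.1]
width: 0.0854
grasp_force: 0.0
```

Request:
arm_command(
  rows=[
    [[0,0,0,0,0,-0.3,1],[0,0,0,0,0,-0.5,1],[0,0,0,0,0,-0.8,1],[0,0,0,0,0,-1,1],[0,0,0,0,0,-1,1],[0,0,0,0,0,-1,1],[0,0,0,0,0,0,1]],
  ],
)

```text
time_s: 8.47
eef_pos: [0.5766, 0.2779, 0.238]
tool_rot: [-3.134, -0.009, -0.242]
force: [1.7, 0.9, 0.6]
width: 0.0852
grasp_force: 0.0
```

```bash
python3 plan.py .617 -.012 .13 -.19
```

```text
rows 13 from [0.5766 0.2779 0.238 ] shift total [ 0.0404 -0.2899 -0.108 ]
[-0.01, -0.01, -0.05, 0.33, 0.84, 0.33]
[-0.01, -0.01, -0.05, 0.33, 0.84, 0.33]
[-0.01, -0.01, -0.05, 0.33, 0.84, 0.33]
[-0.01, -0.01, -0.05, 0.32, 0.84, 0.33]
[-0.01, -0.01, -0.05, 0.32, 0.84, 0.33]
[-0.01, -0.01, -0.05, 0.32, 0.84, 0.33]
[-0.01, -0.01, -0.05, 0.31, 0.85, 0.33]
[-0.01, -0.01, -0.05, 0.31, 0.85, 0.33]
[-0.01, -0.01, -0.05, 0.31, 0.85, 0.33]
[-0.01, -0.01, -0.05, 0.3, 0.85, 0.33]
[-0.01, -0.01, -0.05, 0.3, 0.85, 0.33]
[-0.01, -0.01, -0.05, 0.3, 0.85, 0.33]
[-0.01, -0.01, -0.05, 0.29, 0.85, 0.33]
```

Request:
arm_command(
  rows=[
    [[0,0,-0.05,0.33,0.84,0,1],[0,0,-0.05,0.33,0.84,0,1],[0,0,-0.05,0.33,0.84,0.3,1],[0,0,-0.05,0.32,0.84,0.4,1],[0,0,-0.05,0.32,0.84,0.4,1],[0,0,-0.05,0.32,0.84,0.4,1],[0,0,-0.05,0.31,0.85,0.4,1],[0,0,-0.05,0.31,0.85,0.4,1]],
  ],
)

```text
time_s: 9.13
eef_pos: [0.5985, 0.0973, 0.1742]
tool_rot: [-3.141, -0.001, -0.207]
force: [0.6, -0.8, -0.5]
width: 0.0861
grasp_force: 0.0
```

Request:
arm_command(
  rows=[
    [[0,0,-0.05,0.31,0.85,0.4,1],[0,0,-0.05,0.3,0.85,0.4,1],[0,0,-0.05,0.3,0.85,0.4,1],[0,0,-0.05,0.3,0.85,0.4,1],[0,0,-0.05,0.29,0.85,0.4,1],[0,0,0,0,0,0,1],[0,0,0,0,0,0,1]],
  ],
)

```text
time_s: 9.72
eef_pos: [0.614, -0.0155, 0.1238]
tool_rot: [3.141, -0.0, -0.189]
force: [-0.2, 0.5, 0.8]
width: 0.0857
grasp_force: 0.0
```

```bash
python3 plan.py .617 -.012 .032 -.19;  python3 - <<'E'
from fit import *
a=cams.camera('top');b=cams.camera('side')
cv2.imwrite('pics/c4.png',np.vstack([crop(b,230,130,200,75,4),crop(b,250,220,200,75,4)]))
E
```

```text
rows 4 from [ 0.614  -0.0155  0.1238] shift total [ 0.003   0.0035 -0.0918]
[0.0, -0.0, 0.0, 0.02, -0.04, 0.92]
[0.0, -0.0, 0.0, 0.02, -0.04, 0.92]
[0.0, -0.0, 0.0, 0.02, -0.04, 0.92]
[0.0, -0.0, 0.0, 0.02, -0.04, 0.92]
```

View pics/c4.png

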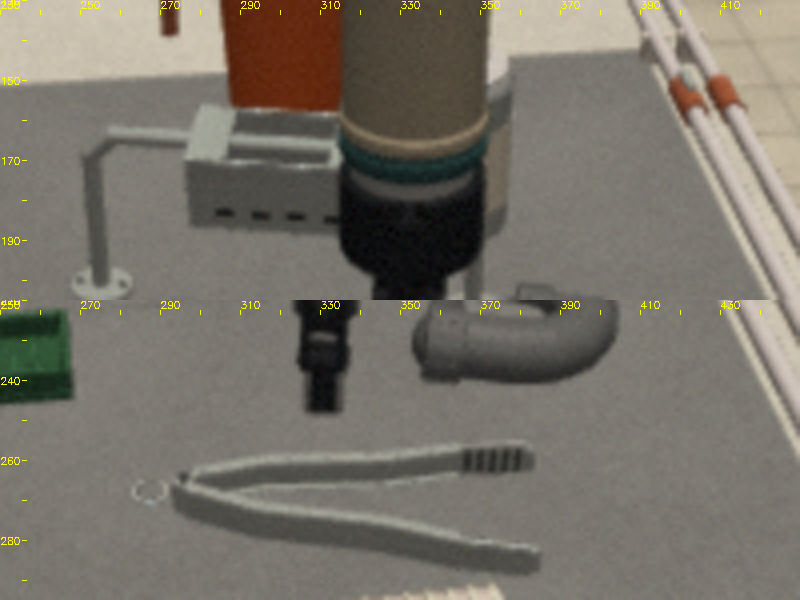

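The guard hangs on the bar by itself at (284,165). The tongs are unmoved, with the ring at (289,268), pivot at (296,265) and tips at (383,256)/(385,282).

```bash
python3 - <<'E'
from h import *
print(env.tips_ahead)
a=[back('side',u,.025) for u in[(383,256.5),(385,281.5),(295.5,264.5)]];m=(a[0]+a[1])/2;d=m-a[2]
print(np.round(a,4),m,np.linalg.norm(d),np.arctan2(d[1],d[0]),a[2]+.085*d/np.linalg.norm(d))
E
python3 plan.py .617 -.012 .026 -.19
```

```text
0.019
[[ 0.7427  0.0064  0.025 ]
 [ 0.7274 -0.0804  0.025 ]
 [ 0.533   0.0033  0.025 ]] [ 0.7350716  -0.03699814  0.025     ] 0.20604821839005819 -0.1968537356567242 [ 0.61636121 -0.01332295  0.025     ]
rows 4 from [ 0.6143 -0.0123  0.1243] shift total [ 0.0027  0.0003 -0.0983]
[-0.0, -0.0, 0.02, 0.02, -0.01, 0.98]
[-0.0, -0.0, 0.02, 0.02, -0.01, 0.98]
[-0.0, -0.0, 0.02, 0.03, -0.01, 0.98]
[-0.0, -0.0, 0.02, 0.03, -0.01, 0.98]
```

Request:
arm_command(
  rows=[
    [[0,0,0.02,0.02,0,0.9,1],[0,0,0.02,0.02,0,0.9,1],[0,0,0.02,0.03,0,0.9,1],[0,0,0.02,0.03,0,0.7,1],[0,0,0,0,0,0.4,1],[0,0,0,0,0,0.14,1],[0,0,0,0,0,0,1],[0,0,0,0,0,0,1]],
  ],
)

```text
time_s: 10.48
eef_pos: [0.6172, -0.0133, 0.026]
tool_rot: [-3.141, -0.001, -0.191]
force: [-0.0, -0.8, 1.4]
width: 0.0854
grasp_force: 0.0
```

Request:
arm_command(
  rows=[
    [[0,0,0,0,0,0,0.8],[0,0,0,0,0,0,0.7],[0,0,0,0,0,0,0.65],[0,0,0,0,0,0,0.62],[0,0,0,0,0,0,0.6],[0,0,0,0,0,0,0.59],[0,0,0,0,0,0,0.59],[0,0,0,0,0,0,0.59]],
  ],
)

```text
time_s: 11.15
eef_pos: [0.6181, -0.0139, 0.0274]
tool_rot: [-3.141, -0.004, -0.192]
force: [-0.4, 1.2, 10.4]
width: 0.0505
grasp_force: 8.3
```

Request:
arm_command(
  rows=[
    [[0,0,0,0,0,-0.1,0.59],[0,0,0,0,0,-0.2,0.59],[0,0,0,0,0,-0.4,0.59],[0,0,0,0,0,-0.6,0.59],[0,0,0,0,0,-0.6,0.59],[0,0,0,0,0,-0.6,0.59],[0,0,0,0,0,-0.5,0.59],[0,0,0,0,0,0,0.59]],
  ],
)

```text
time_s: 11.82
eef_pos: [0.6182, -0.0139, 0.1032]
tool_rot: [-3.141, -0.005, -0.192]
force: [0.4, -0.5, -1.2]
width: 0.0504
grasp_force: 4.9
```

Run:
```python
from h import *
b=cams.camera('side');a=cams.camera('top')
cv2.imwrite('pics/c5.png',np.vstack([crop(b,250,190,200,75,4),crop(a,270,170,200,75,4)]));o=env.get_obs();print(o['width'],o['grasp_force'],o['force'],o['moment'],o['eef_pos'])
```

```text
0.05047297312690481 4.920192351273727 [-0.45468754 -0.37239619 -1.40695063] [-0.00319295  0.02719811  0.00144981] [ 0.61658617 -0.01362093  0.10057481]
```

View pics/c5.png

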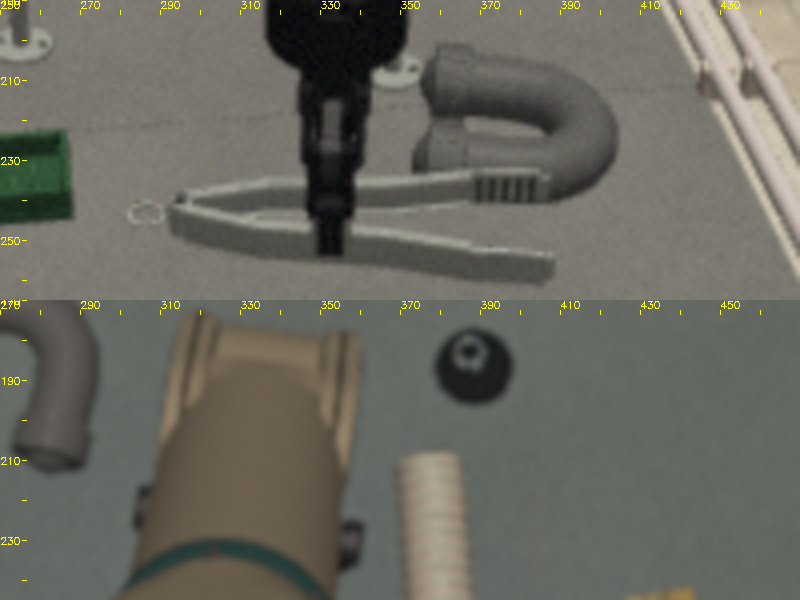

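The tongs are held level, with the pivot at (295,238) and tips at (387.5,233)/(388.5,253). Now I measure them in the hand and plan the carry to the trap.

```bash
python3 - <<'E'
from h import *
a=[back('side',u,.098) for u in[(387.5,233),(388.5,253.3),(295,238)]];m=(a[0]+a[1])/2;d=m-a[2];u=d/np.linalg.norm(d)
print(np.round(a,4),np.linalg.norm(d),np.arctan2(d[1],d[0]),'origin',a[2]+.085*u,'jaw',a[2]+.184*u)
E
python3 plan.py `python3 -c "
from math import *
y=.158;print(.5545-.099*cos(y),-.298-.099*sin(y),.13,y)"` | sed -n 1,16p
```

```text
[[ 0.7466  0.0024  0.098 ]
 [ 0.7318 -0.0698  0.098 ]
 [ 0.5342  0.01    0.098 ]] 0.20962764719423763 -0.21029592060591046 origin [ 0.61732031 -0.00771108  0.098     ] jaw [ 0.71413926 -0.02837726  0.098     ]
rows 14 from [ 0.6166 -0.0136  0.1006] shift total [-0.1599 -0.3     0.0294]
[-0.0, -0.0, -0.29, -0.28, 0.93, -0.08]
[-0.0, -0.0, -0.29, -0.31, 0.92, -0.08]
[-0.0, -0.0, -0.29, -0.33, 0.91, -0.08]
[-0.0, -0.0, -0.29, -0.35, 0.9, -0.08]
[-0.0, -0.0, -0.29, -0.38, 0.9, -0.08]
[-0.0, -0.0, -0.29, -0.4, 0.89, -0.08]
[-0.0, -0.0, -0.29, -0.42, 0.88, -0.08]
[-0.0, -0.0, -0.29, -0.44, 0.86, -0.08]
[-0.0, -0.0, -0.29, -0.46, 0.85, -0.08]
[-0.0, -0.0, -0.29, -0.48, 0.84, -0.08]
[-0.0, -0.0, -0.29, -0.51, 0.83, -0.08]
[-0.0, -0.0, -0.29, -0.53, 0.82, -0.08]
[-0.0, -0.0, -0.29, -0.55, 0.8, -0.08]
[-0.0, -0.0, -0.29, -0.57, 0.79, -0.08]
```

Request:
arm_command(
  rows=[
    [[0,0,-0.14,-0.08,0.25,-0.2,0.59],[0,0,-0.15,-0.14,0.46,-0.3,0.59],[0,0,-0.15,-0.15,0.46,-0.3,0.59],[0,0,-0.15,-0.16,0.46,-0.2,0.59],[0,0,-0.15,-0.16,0.46,-0.1,0.59],[0,0,-0.15,-0.17,0.45,-0.08,0.59],[0,0,-0.15,-0.17,0.45,0,0.59],[0,0,-0.15,-0.18,0.45,0,0.59]],
  ],
)

```text
time_s: 12.58
eef_pos: [0.573, -0.097, 0.1302]
tool_rot: [3.141, 0.0, -0.089]
force: [0.4, 0.0, -1.9]
width: 0.0505
grasp_force: 4.9
```

Request:
arm_command(
  rows=[
    [[0,0,-0.15,-0.18,0.45,0,0.59],[0,0,-0.15,-0.19,0.45,0,0.59],[0,0,-0.15,-0.2,0.45,0,0.59],[0,0,-0.15,-0.2,0.44,0,0.59],[0,0,-0.15,-0.21,0.44,0,0.59],[0,0,-0.15,-0.21,0.44,0,0.59],[0,0,-0.15,-0.22,0.44,0,0.59],[0,0,-0.15,-0.22,0.43,0,0.59]],
  ],
)

```text
time_s: 13.25
eef_pos: [0.5281, -0.1836, 0.13]
tool_rot: [3.141, 0.0, 0.016]
force: [-0.7, -0.7, -1.9]
width: 0.0503
grasp_force: 4.9
```

Request:
arm_command(
  rows=[
    [[0,0,-0.15,-0.23,0.43,0,0.59],[0,0,-0.15,-0.23,0.43,0,0.59],[0,0,-0.15,-0.24,0.42,0,0.59],[0,0,-0.15,-0.24,0.42,0,0.59],[0,0,-0.15,-0.25,0.42,0,0.59],[0,0,-0.15,-0.25,0.42,0,0.59],[0,0,-0.15,-0.26,0.41,0,0.59],[0,0,-0.15,-0.26,0.41,0,0.59]],
  ],
)

```text
time_s: 13.92
eef_pos: [0.4841, -0.2702, 0.13]
tool_rot: [3.141, 0.001, 0.121]
force: [0.8, -0.3, -1.8]
width: 0.0507
grasp_force: 4.9
```

Request:
arm_command(
  rows=[
    [[0,0,-0.14,-0.27,0.4,0,0.59],[0,0,-0.12,-0.27,0.4,0,0.59],[0,0,0,-0.28,0.4,0,0.59],[0,0,0,-0.28,0.4,0,0.59],[0,0,0,0,0,0,0.59],[0,0,0,0,0,0,0.59],[0,0,0,0,0,0,0.59]],
  ],
)

```text
time_s: 14.5
eef_pos: [0.4643, -0.311, 0.1296]
tool_rot: [-3.141, -0.0, 0.144]
force: [-0.0, -0.2, -1.2]
width: 0.0505
grasp_force: 4.9
```

```bash
python3 plan.py .4568 -.3136 .06 .158
python3 - <<'E'
from h import *
b=cams.camera('side');a=cams.camera('top')
cv2.imwrite('pics/c6.png',np.vstack([crop(b,225,285,160,120,5)[:450],cv2.resize(crop(a,405,225,100,40,5),(800,150))]) if 0 else np.hstack([crop(b,220,270,160,140,3),crop(a,400,225,80,105,4)]));o=env.get_obs();print(o['width'],o['grasp_force'],o['eef_pos'],o['tool_rot'])
E
```

```text
rows 3 from [ 0.4643 -0.311   0.1296] shift total [-0.0075 -0.0026 -0.0696]
[-0.0, -0.0, -0.05, -0.1, 0.02, 0.93]
[-0.0, -0.0, -0.05, -0.1, 0.02, 0.93]
[-0.0, -0.0, -0.05, -0.1, 0.02, 0.93]
0.05031898876790581 4.9203919296269305 [ 0.4646855  -0.31047959  0.12954544] [-3.14090577e+00 -3.82000542e-04  1.45571966e-01]
```

View pics/c6.png

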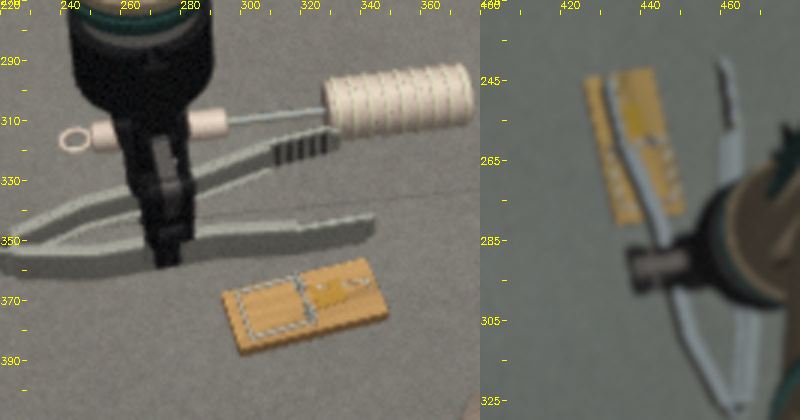

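The tongs are held over the trap, with tips in the top view at (433,244)/(460.5,239.5) and pivot at (464,327). In the side view the tips are at (332.7,313.3)/(345,341.7). Next I compute the offset from the trap.

Run:
```python
from h import *
z=.127
T=[back('top',u,z) for u in[(433,243.7),(460.5,239.5),(464,327)]];S=[back('side',u,z) for u in[(332.7,313.3),(345,341.7)]]
print(np.round(T,4));print(np.round(S,4))
m=(T[0]+T[1])/2;ms=(S[0]+S[1])/2;d=m-T[2];print(m,ms,np.linalg.norm(d),np.arctan2(d[1],d[0]))
p=env.get_obs()['eef_pos'];y=.1456;print('jaw expected tip',p[:2]+.1205*np.array([np.cos(y),np.sin(y)]))
```

```text
[[ 0.5813 -0.2615  0.127 ]
 [ 0.5903 -0.3293  0.127 ]
 [ 0.3795 -0.3231  0.127 ]]
[[ 0.5789 -0.2615  0.127 ]
 [ 0.59   -0.3315  0.127 ]]
[ 0.58578041 -0.29543556  0.127     ] [ 0.58445545 -0.29646767  0.127     ] 0.20812303522109832 0.13341817840008133
jaw expected tip [ 0.58391049 -0.29299672]
```

Request:
arm_command(
  rows=[
    [[0,0,-0.07,-0.2,0,0.3,0.59],[0,0,-0.07,-0.19,0,0.6,0.59],[0,0,0,0,0.03,0.8,0.59],[0,0,0,0,0,0.8,0.59],[0,0,0,0,0,0.6,0.59],[0,0,0,0,0,0.3,0.59],[0,0,0,0,0,0,0.59],[0,0,0,0,0,0,0.59]],
  ],
)

```text
time_s: 15.27
eef_pos: [0.4545, -0.3134, 0.0444]
tool_rot: [-3.141, 0.0, 0.157]
force: [0.1, -0.0, -1.2]
width: 0.0506
grasp_force: 4.9
```

```bash
python3 plan.py .455 -.312 .029 .158
```

```text
rows 1 from [ 0.4545 -0.3134  0.0444] shift total [ 0.0005  0.0014 -0.0154]
[-0.01, 0.0, -0.01, 0.03, -0.05, 0.61]
```

Request:
arm_command(
  rows=[
    [[0,0,0,0.02,-0.04,0.2,0.59],[0,0,0,0,0,0.2,0.59],[0,0,0,0,0,0.15,0.59],[0,0,0,0,0,0.07,0.59],[0,0,0,0,0,0,0.59],[0,0,0,0,0,0,0.59]],
  ],
)

```text
time_s: 15.77
eef_pos: [0.4549, -0.3127, 0.0291]
tool_rot: [-3.142, -0.0, 0.156]
force: [-0.3, -0.3, -1.2]
width: 0.0505
grasp_force: 4.9
```

Run:
```python
from h import *
b=cams.camera('side');a=cams.camera('top')
cv2.imwrite('pics/c7.png',np.hstack([crop(b,220,300,160,130,3),crop(a,410,225,80,97,4)[:390]]));o=env.get_obs();print(o['width'],o['grasp_force'],o['force'],o['eef_pos'],o['tool_rot'])
```

```text
Traceback (most recent call last):
ValueError: all the input array dimensions except for the concatenation axis must match exactly, but along dimension 0, the array at index 0 has size 390 and the array at index 1 has size 388
```

No contact forces, so I close the tongs slowly on the trap and look afterwards.

Request:
arm_command(
  rows=[
    [[0,0,0,0,0,0,0.57],[0,0,0,0,0,0,0.55],[0,0,0,0,0,0,0.53],[0,0,0,0,0,0,0.51],[0,0,0,0,0,0,0.49],[0,0,0,0,0,0,0.48],[0,0,0,0,0,0,0.47],[0,0,0,0,0,0,0.47]],
  ],
)

```text
time_s: 16.53
eef_pos: [0.4551, -0.3127, 0.0294]
tool_rot: [3.141, -0.0, 0.156]
force: [-0.9, 1.2, 4.9]
width: 0.0418
grasp_force: 29.9
```

Request:
arm_command(
  rows=[
    [[0,0,0,0,0,0,0.46],[0,0,0,0,0,0,0.44],[0,0,0,0,0,0,0.42],[0,0,0,0,0,0,0.4],[0,0,0,0,0,0,0.38],[0,0,0,0,0,0,0.36],[0,0,0,0,0,0,0.36],[0,0,0,0,0,0,0.36]],
  ],
  squeeze=45,
)

```text
time_s: 17.2
eef_pos: [0.4551, -0.3127, 0.0296]
tool_rot: [3.141, -0.0, 0.156]
force: [-0.6, 1.3, 5.7]
width: 0.0406
grasp_force: 44.4
```

Width stopped at about 40.6 mm, the trap's width between the jaws. Lifting gently.

Request:
arm_command(
  rows=[
    [[0,0,0,0,0,-0.1,0.36],[0,0,0,0,0,-0.2,0.36],[0,0,0,0,0,-0.3,0.36],[0,0,0,0,0,-0.4,0.36],[0,0,0,0,0,-0.4,0.36],[0,0,0,0,0,-0.4,0.36],[0,0,0,0,0,-0.3,0.36],[0,0,0,0,0,0,0.36]],
  ],
)

```text
time_s: 17.87
eef_pos: [0.456, -0.3134, 0.0837]
tool_rot: [3.139, -0.003, 0.156]
force: [-0.2, -0.1, -1.1]
width: 0.0406
grasp_force: 45.6
```

Request:
arm_command(
  rows=[
    [[0,0,0,0,0,-0.3,0.36],[0,0,0,0,0,-0.5,0.36],[0,0,0,0,0,-0.6,0.36],[0,0,0,0,0,-0.6,0.36],[0,0,0,0,0,-0.6,0.36],[0,0,0,0,0,-0.6,0.36],[0,0,0,0,0,-0.6,0.36],[0,0,0,0,0,-0.4,0.36]],
  ],
)

```text
time_s: 18.53
eef_pos: [0.4551, -0.3127, 0.1879]
tool_rot: [3.141, -0.001, 0.156]
force: [-0.5, 0.5, -2.6]
width: 0.0407
grasp_force: 45.7
```

Request:
arm_command(
  rows=[
    [[0,0,0,0,0,-0.3,0.36],[0,0,0,0,0,-0.1,0.36],[0,0,0,0,0,0,0.36],[0,0,0,0,0,0,0.36],[0,0,0,0,0,0,0.36],[0,0,0,0,0,0,0.36],[0,0,0,0,0,0,0.36]],
  ],
)

```text
time_s: 19.12
eef_pos: [0.4547, -0.3125, 0.1959]
tool_rot: [-3.141, 0.001, 0.156]
force: [-0.1, -0.3, -1.6]
width: 0.0408
grasp_force: 45.7
```

Run:
```python
from h import *
b=cams.camera('side');a=cams.camera('top')
cv2.imwrite('pics/c8.png',b[120:420,180:480].repeat(2,0).repeat(2,1));o=env.get_obs();print(o['width'],o['grasp_force'],o['force'],o['eef_pos'],o['tool_rot'])
```

```text
0.040304308077340575 45.71754455566406 [-0.41858076  0.07122774 -1.59693298] [ 0.45477892 -0.3125668   0.19620127] [-3.14116026e+00  4.98208476e-04  1.56194046e-01]
```

View pics/c8.png

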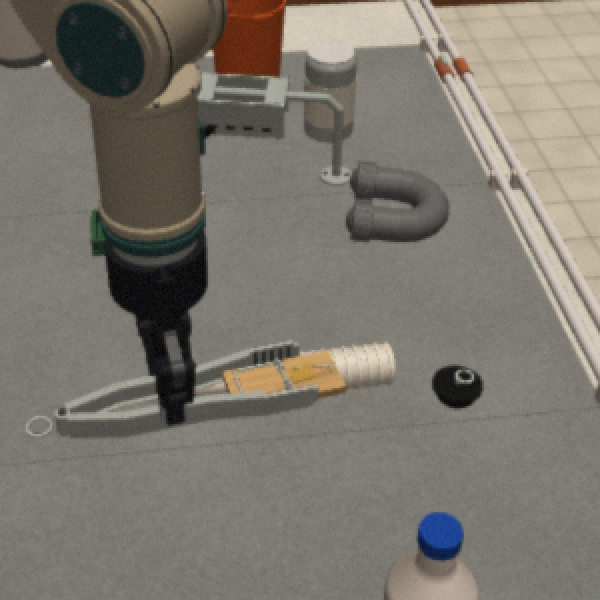

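The trap is level in the jaws at about (283,375) in this view, roughly 17 cm off the mat and clear of the brush behind it. The guard still hangs on the rail at (245,105). I'm handing in.

```bash
python3 -c "
from bench import env
print(env.finish_job())"
```

```text
the job is handed in; nothing more can be done
None
```

The job is handed in at about 19 s of the 58 s: the guard hangs astride the rail and is released, and the tongs hold the trap level about 17 cm above the mat, touching nothing else, with no bystander seen or felt to be touched; the judge's result was not shown.

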